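Mount the vial carousel on the autosampler

ROBOT

A 6-joint arm with a two-finger parallel gripper is mounted at the origin on a cart in front of the work surface, level with it; the furniture and walls round the work are solid. World frame = base frame: x ahead of the robot, y to its left, z up, the work surface at z = 0. Lengths are in m, angles in rad, forces in N, time in s.
With the tool pointing down it reaches from about 0.4 to 0.825 m from the base axis. Payload 7 kg.
Tool frame: the origin (TCP) lies on the centre line of the jaws, within the pads' length; the fingertips stand tip_reach ahead of it and the grasp point (between the pads) is the TCP (tip_reach is the distance from the TCP to the fingertips, in m); z points along the fingers, y is the line along which they close (so a half turn about z gives the same grasp; the last joint's range is limited). The gripper opens to 88 mm and grips with 3 to 60 N. Pads are 19 mm wide; open, the fingers measure 130 mm over their backs; the gripper's body (78 mm by 193 mm) begins 47 mm behind the grasp point.
Start: joints at [-1.059, 0.359, 0.012, 0, -1.224, -0.288], TCP at [0.15, -0.658, 0.217] pointing down, gripper open.
Joint ranges: [-3.07, 3.07], [-1.43, 2.12], [-1.02, 1.25], [-3.03, 1.67], [-3.05, -0], [-3.03, 3.03]. Speed limits (rad/s): [2.39, 2.39, 3.01, 3.14, 3.14, 3.14].

INTERFACE

Orientations are given as [roll, pitch, yaw] about the fixed x, y, z axes, in that order (R = Rz(yaw) Ry(pitch) Rx(roll)).
In Python, from station import get_state, grab_frame, calibration, job_done, find_in, mark_of, tip_reach gives the robot as it stands.
- The arm moves only by the shell command python3 -m handwheel 'ROWS' [OPENING] [FORCE]. ROWS is JSON, a list of rows, each an object with "delta_pos": the shift along the world's x, y, z in units of 30 mm (1.0 is 30 mm), a list of three; "dr": the turn, a rotation vector about the world's x, y, z in degrees, a list of three. In form: [{"delta_pos": [tx, ty, tz], "dr": [rx, ry, rz]}, ...]. A call has 1 to 10 rows; each row shifts and turns the commanded pose from where the row before left it; what a row does not reach is not made up. A row lasts 1/10 s, in which the tool goes at most 50 mm and 8.59 degrees, less where a joint would pass 70% of its speed; a pose out of reach is approached as far as the arm can. A call is refused whole if a number of a shift passes 1 or a number of a turn 8.59, either way. A call with a gripper value outside its range is refused whole. OPENING is the closure, from -1 (fully open) to 1 (shut), set as the call begins (- or left out, the last holds). The fingers move at their own pace and stop on an object; FORCE is the grip in N (left out, the last holds). Time passes only in rows, so rows that do not move let the fingers close. It gives the time, the measured TCP pose, the force, the opening and the grip force at its end, in the units of the state.
- get_state(): the state, without advancing time (a new reading comes with each control period).
- grab_frame(name): name is "scene" or "top" or "wrist"; returns the picture (384x512x3 uint8, red, green, blue); there is no depth.
- calibration(name): a dict with "fx", "fy", "cx", "cy" (pixels), "extrinsics" (4x4, takes a point from world to camera coordinates). Camera axes: x right, y down, z forward; pixel columns grow to the right and rows downward; lengths in m; the calibration is good to about 2 mm. A picture is of the moment at which its call begins: read the wrist's pose just before it. calibration takes no time and is no camera call; for the wrist camera it gives the pose at the moment of the call.
- job_done(): hands the job in; it is judged then, once.
Trained networks look in the newest picture that a camera, given by its name, has taken for a name from the list of things; names that differ only in an ending like _2 or _b are one class to them, and where a whole thing is asked for, a point or a joint stands for the part that bears it (a point fixed in the world has none). Each returns a list of dicts, best first, with "conf" (0 to 1); they miss things now and then, are a little off and sometimes report something else, mostly with a low value. They report only what shows in the picture. A call takes as long as a camera call.
- find_in(camera, query): "location" ([column, row] in pixels, amid what is visible of it).
- mark_of(camera, query): "location" ([column, row] in pixels: a listed point, or the origin of a listed thing).
The state is a dict: "t": time; "q": joint angles; "qd": joint speeds; "joint_efforts": joint torques, N m; "eef_pos": TCP position; "ee_rot": TCP orientation; "force": force on the tool from outside, world axes, zero at the start; "moment": the same for the moment, N m; "width": finger opening in m; "gripper_force": force on a finger pad.
Only numpy, scipy, OpenCV 4.12 (cv2) and the standard library are available. Lean on these libraries where they do the work, as an engineer would, in place of code of your own. Each camera call takes 0.05 s, during which the arm holds its last target. There are 200 camera calls.

TASK

Lift the loaded vial carousel by its handle, keep it level, and fit it on the autosampler's drive hub: lower it gently over the centre pilot, turn it under light pressure until all three studs find their holes, and slide it fully home, flush on the hub. Then turn carousel and hub together, clockwise seen from above, to the home stop, so that the red-capped vial stands at the red pointer, and let go. Never force it, and leave the other things on the bench where they are.

Things in the scene. Friction and masses are not known exactly. Their poses are not given: they have to be found in the camera images.
- carousel_handle (a point): centre of the carousel's black carrying handle: a flat bar 14 mm thick (along this frame's x), 50 mm long (y), 30 mm high, on the carousel's axis, its centre 67 mm above the underside. z up; -x points to the red-capped vial. The carousel is loose, 0.2 to 0.5 kg
- carousel_underside (a point): centre of the carousel's underside; axes as carousel_handle. Grey plate 122 mm wide, 10 mm thick, with a blind centre bore (22 mm wide, 26 mm deep, 1.8 mm chamfer) and three 10 mm through holes (0.5 mm chamfer) on a circle of 34 mm radius at 0, 105 and 225 degrees, counted counter-clockwise from above, from the red vial: it fits the hub in one way only
- red_vial (a point): top centre of the one red cap, 49 mm from the carousel's axis in its -x direction; the blue-capped vials stand on the same circle, tops 40 mm above the underside
- carousel: the whole carousel; its origin is the centre of its underside, axes as carousel_handle
- sampler: autosampler: low white housing 225 mm deep, 170 wide, 40 high, fixed on the bench; origin at bench height under the hub's axis; -x is its front (95 mm ahead of the axis), z up. Sampling column and parked arm, 130 mm high, along the back, 90 mm and more behind the axis
- hub_seat (a point): centre of the hub flange's top (92 mm wide), 52 mm above the bench, where the carousel's underside centre comes to lie; axes are the sampler's and do not turn with the hub. On it a pilot, 20 mm wide, 24 high (last 8 mm taper to 12 mm), and three studs, 8 mm wide, 14 high (last 3 mm taper to 6 mm), placed like the carousel's holes; a red line runs from the pilot to the stud for the red vial's hole
- home_pointer (a point): tip of the red pointer on the housing, 66 mm ahead of the hub's axis, 45 mm above the bench. The hub has stopped with its red line 23 to 75 degrees counter-clockwise (from above) of it, not measured: look or feel. Seated, carousel yaw = sampler yaw + that angle. The hub turns under about 0.35 N m, stays where left; its hard home stop is where the red line meets the pointer (yaws equal)
- jar_red: bystander: sample jar with red lid, 48 mm wide, 72 mm high; origin under its centre
- tape_roll: bystander: roll of paper tape lying flat, 72 mm wide, 19 mm high; origin under its centre
- beaker: bystander: small glass beaker, 53 mm wide, 71 mm high; origin under its centre

How it is judged:
By the outcome, as a careful person would: the job done as asked, in the order asked, and still so for the second after the job is handed in, with the robot touching nothing.
It also fails if it takes over 67 s, if anything falls off the work surface, if the arm or the gripper's body presses on something with over 40 N, if the wrist force passes 120 N, or if a joint passes its speed limit or range.

## Working session

There is one attempt and no reset: what is moved stays moved. The work goes in short steps, Python scripts to look and compute and a shell command to move; the robot and the scene stay as the last step left them, time stands still between calls to the robot, and variables do not carry over. Pictures are saved under pics/ and viewed, at most 13 in all, crops included, and the job is handed in when it is done.

```bash
mkdir -p pics
cat > h.py <<'E'
import numpy as np, cv2, json
from station import *
def snap(cam,name=None):
    s=get_state(); c=calibration(cam); im=grab_frame(cam)
    if name: cv2.imwrite(f'pics/{name}.png',im[:,:,::-1])
    return s,c,im
def ray(c,uv):
    E=np.array(c['extrinsics']);R=E[:3,:3];t=E[:3,3]
    d=R.T@np.array([(uv[0]-c['cx'])/c['fx'],(uv[1]-c['cy'])/c['fy'],1.])
    return -R.T@t,d
def at_z(c,uv,z):
    o,d=ray(c,uv); return o+d*(z-o[2])/d[2]
def proj(c,p):
    E=np.array(c['extrinsics']);q=E[:3,:3]@np.array(p)+E[:3,3]
    return np.array([c['fx']*q[0]/q[2]+c['cx'],c['fy']*q[1]/q[2]+c['cy']])
E
python3 - <<'E'
from h import *
np.set_printoptions(precision=4,suppress=True)
Z=dict(carousel_handle=.067,carousel_underside=0,red_vial=.04,hub_seat=.052,home_pointer=.045,sampler=0,jar_red=0,tape_roll=0,beaker=0)
s=get_state();print(s['eef_pos'],s['ee_rot'],s['width'],tip_reach)
ims=[]
for cam in('top','scene'):
    s,c,im=snap(cam,cam+'0');ims.append(im)
    for n,z in Z.items():
        for m in mark_of(cam,n)[:2]: print(cam,n,round(m['conf'],2),m['location'],at_z(c,m['location'],z))
E
```

```text
[ 0.1497 -0.6577  0.2162] [ 3.1399 -0.0001 -2.918 ] 0.08766154180235147 0.019
top carousel_handle 0.57 [141.1, 204.3] [0.5211 0.4309 0.067 ]
top carousel_handle 0.37 [234.1, 169.1] [0.6185 0.195  0.067 ]
top carousel_underside 0.8 [150.1, 202.6] [0.5327 0.426  0.    ]
top red_vial 0.58 [144.0, 220.4] [0.4814 0.4285 0.04  ]
top hub_seat 0.8 [235.0, 161.1] [0.6434 0.1938 0.052 ]
top home_pointer 0.67 [236.8, 189.7] [0.5672 0.1872 0.045 ]
top sampler 0.87 [236.3, 169.1] [0.6321 0.1913 0.    ]
top jar_red 0.56 [162.4, 149.4] [0.6838 0.4006 0.    ]
top tape_roll 0.78 [318.4, 235.6] [ 0.4507 -0.0393  0.    ]
top beaker 0.85 [353.2, 242.6] [ 0.4332 -0.1356  0.    ]
scene carousel_handle 0.81 [215.8, 244.5] [0.521  0.4322 0.067 ]
scene carousel_underside 0.78 [216.3, 265.2] [0.5239 0.4324 0.    ]
scene red_vial 0.78 [227.5, 258.9] [0.4832 0.4395 0.04  ]
scene hub_seat 0.72 [177.1, 239.5] [0.637 0.443 0.052]
scene hub_seat 0.66 [227.4, 197.9] [0.6357 0.1895 0.052 ]
scene home_pointer 0.95 [247.5, 202.8] [0.57   0.1775 0.045 ]
scene sampler 0.85 [229.9, 214.1] [0.6239 0.198  0.    ]
scene jar_red 0.87 [178.0, 244.6] [0.67   0.4051 0.    ]
scene jar_red 0.2 [310.4, 193.9] [ 0.443  -0.0431  0.    ]
scene tape_roll 0.58 [306.1, 194.6] [ 0.4544 -0.0317  0.    ]
scene beaker 0.74 [321.7, 182.9] [ 0.436  -0.1406  0.    ]
```

View pics/top0.png

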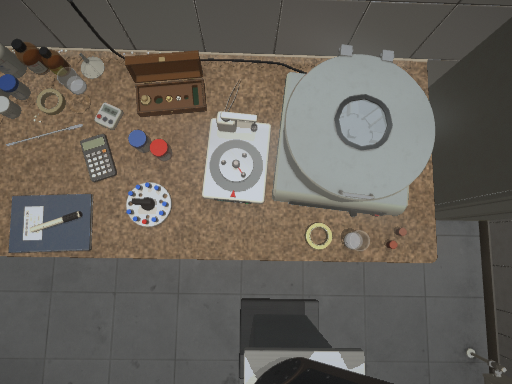

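View pics/scene0.png

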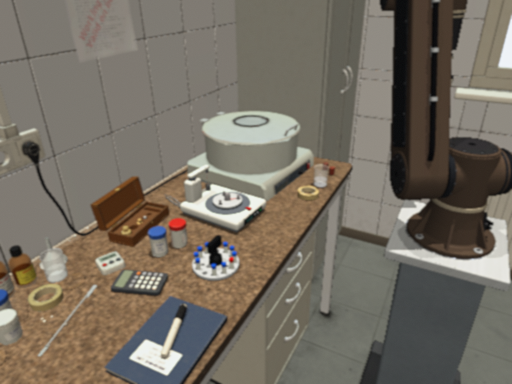

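The top view shows the carousel at about (148,204), with its red cap near (145,221). The hub is at (236,164), with the pointer at (234,193) and the large centrifuge to its right. The scene view agrees. I'll go over to the carousel, staying high to pass the centrifuge.

```bash
python3 -m handwheel '[{"delta_pos":[0.3,0.8,1],"dr":[0,0,2]},{"delta_pos":[0.47,1,0.8],"dr":[0,0,2]},{"delta_pos":[0.47,1,0.8],"dr":[0,0,2]},{"delta_pos":[0.47,1,0.8],"dr":[0,0,2]},{"delta_pos":[0.47,1,0.8],"dr":[0,0,2]},{"delta_pos":[0.47,1,0.8],"dr":[0,0,2]},{"delta_pos":[0.47,1,0.8],"dr":[0,0,2]},{"delta_pos":[0.47,1,0.8],"dr":[0,0,2]},{"delta_pos":[0.47,1,0.2],"dr":[0,0,2]},{"delta_pos":[0.47,1,0],"dr":[0,0,2]}]' -1
python3 -m handwheel '[{"delta_pos":[0.47,1,0],"dr":[0,0,2]},{"delta_pos":[0.47,1,0],"dr":[0,0,2]},{"delta_pos":[0.47,1,0],"dr":[0,0,2]},{"delta_pos":[0.47,1,0],"dr":[0,0,2]},{"delta_pos":[0.47,1,0],"dr":[0,0,2]},{"delta_pos":[0.47,1,0],"dr":[0,0,2]},{"delta_pos":[0.47,1,0],"dr":[0,0,2]},{"delta_pos":[0.47,1,0],"dr":[0,0,2]},{"delta_pos":[0.47,1,0],"dr":[0,0,2]},{"delta_pos":[0.3,1,0],"dr":[0,0,2]}]'
```

```text
t: 2.0
eef_pos: [0.2862, -0.3632, 0.4228]
ee_rot: [-3.139, 0.001, -2.567]
force: [0.2, 0.6, -0.5]
width: 0.0877
gripper_force: 0.0
t: 3.0
eef_pos: [0.422, -0.0627, 0.4212]
ee_rot: [-3.141, 0.0, -2.218]
force: [0.5, -0.5, 0.2]
width: 0.0877
gripper_force: 0.0
```

```bash
python3 -m handwheel '[{"delta_pos":[0.2,1,0],"dr":[0,0,2]},{"delta_pos":[0.2,1,0],"dr":[0,0,2]},{"delta_pos":[0.2,1,0],"dr":[0,0,2]},{"delta_pos":[0.2,1,0],"dr":[0,0,2]},{"delta_pos":[0.2,1,0],"dr":[0,0,2]},{"delta_pos":[0.2,1,-0.2],"dr":[0,0,2]},{"delta_pos":[0.2,1,-0.4],"dr":[0,0,2]},{"delta_pos":[0.2,1,-0.5],"dr":[0,0,2]},{"delta_pos":[0.2,1,-0.5],"dr":[0,0,2]},{"delta_pos":[0.2,1,-0.5],"dr":[0,0,2]}]'
python3 -m handwheel '[{"delta_pos":[0.2,1,-0.5],"dr":[0,0,2]},{"delta_pos":[0.2,1,-0.5],"dr":[0,0,2]},{"delta_pos":[0.2,1,-0.5],"dr":[0,0,2]},{"delta_pos":[0.2,1,-0.5],"dr":[0,0,2]},{"delta_pos":[0.2,1,-0.5],"dr":[0,0,2]},{"delta_pos":[0.2,1,-0.2],"dr":[0,0,2]},{"delta_pos":[0.1,0.4,0],"dr":[0,0,1]},{"delta_pos":[0,0,0],"dr":[0,0,0]}]'
python3 - <<'E'
from h import *
np.set_printoptions(precision=4,suppress=True)
s,c,im=snap('wrist','w1');print(s['eef_pos'],s['ee_rot'],s['q'])
for n,z in dict(carousel_handle=.067,carousel_underside=0,red_vial=.04).items():
    for m in mark_of('wrist',n)[:2]: print(n,round(m['conf'],2),m['location'],at_z(c,m['location'],z))
E
```

```text
t: 4.0
eef_pos: [0.4816, 0.2371, 0.3578]
ee_rot: [-3.141, 0.001, -1.869]
force: [0.9, -0.3, 0.1]
width: 0.0876
gripper_force: 0.0
t: 4.8
eef_pos: [0.5206, 0.4291, 0.276]
ee_rot: [3.141, -0.001, -1.642]
force: [-0.3, -0.7, 0.1]
width: 0.0875
gripper_force: 0.0
[0.5206 0.4291 0.276 ] [ 3.1409 -0.0014 -1.6423] [ 0.9777  0.3313  0.1045  0.0001 -1.3456 -1.0492]
carousel_handle 0.71 [250.1, 166.6] [0.5254 0.4264 0.067 ]
carousel_underside 0.56 [249.5, 157.0] [0.527  0.4235 0.    ]
red_vial 0.58 [284.6, 163.1] [0.4792 0.4296 0.04  ]
```

View pics/w1.png

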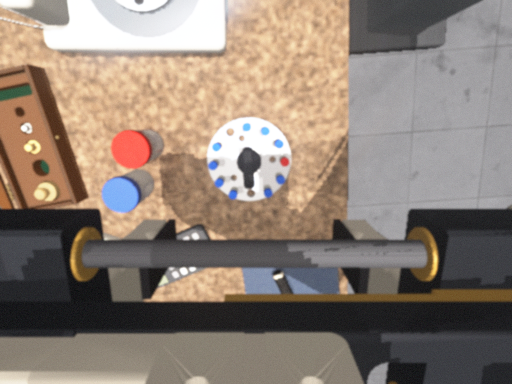

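The wrist view shows the carousel centre at about (249,159), the red cap at (285,161) and the handle bar running vertically at (249,168). I'll refine this with a circle fit through the cap centres.

```bash
cat >> h.py <<'E'
def caps(im,c,cen,z=.04,r=.049):
    from scipy.optimize import least_squares
    h=cv2.cvtColor(im,cv2.COLOR_RGB2HSV);P=[]
    for k,m in (('b',cv2.inRange(h,(105,110,60),(130,255,255))),('r',cv2.inRange(h,(0,130,90),(8,255,255))|cv2.inRange(h,(172,130,90),(180,255,255)))):
        n,_,st,ce=cv2.connectedComponentsWithStats(m)
        for i in range(1,n):
            p=at_z(c,ce[i],z)
            if st[i,4]>=6 and abs(np.hypot(*(p[:2]-cen))-r)<.012: P.append((k,*p[:2],st[i,4]))
    A=np.array([p[1:3] for p in P])
    f=least_squares(lambda v:np.hypot(*(A-v).T)-r,cen,loss='soft_l1',f_scale=.001)
    R=[p for p in P if p[0]=='r']; R=max(R,key=lambda p:p[3]) if R else None
    yaw=np.degrees(np.arctan2(-(R[2]-f.x[1]),-(R[1]-f.x[0]))) if R else None
    return f.x,yaw,len(P),np.sqrt(np.mean(f.fun**2))
E
python3 - <<'E'
from h import *
im=cv2.imread('pics/w1.png')[:,:,::-1].copy()
print(caps(im,calibration('wrist'),(.524,.427)))
im2=cv2.imread('pics/top0.png')[:,:,::-1].copy()
print(caps(im2,calibration('top'),(.524,.427)))
im3=cv2.imread('pics/scene0.png')[:,:,::-1].copy()
print(caps(im3,calibration('scene'),(.524,.43)))
s=get_state();c=calibration('wrist');print(ray(c,(256,192)), proj(c,(.524,.427,.082)),proj(c,(.524,.427,.04)))
cv2.imwrite('pics/w1z.png',cv2.resize(im[100:220,180:320,::-1],None,fx=5,fy=5,interpolation=cv2.INTER_CUBIC))
E
```

```text
(array([0.52857643, 0.42556265]), np.float64(-0.6469502990257392), 8, np.float64(0.0006310415863716649))
(array([0.52791678, 0.42770975]), np.float64(-0.421772803958556), 10, np.float64(0.00016463966443242554))
(array([0.52414484, 0.43400654]), np.float64(-1.5982160579302287), 8, np.float64(0.0014189630865198575))
(array([0.51525144, 0.35942034, 0.44529546]), array([ 0.01404621,  0.2547685 , -0.96694355])) [251.52649502 170.07291598] [251.83318745 164.3824515 ]
```

View pics/w1z.png

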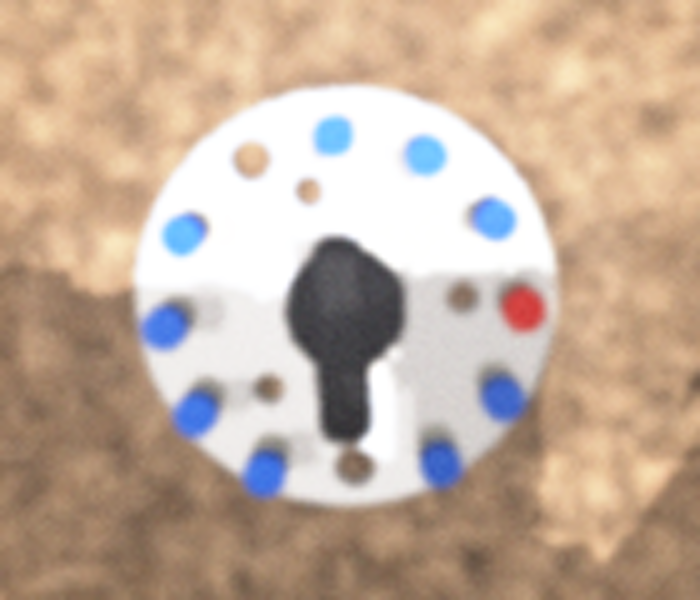

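```bash
python3 -m handwheel '[{"delta_pos":[0.25,-0.09,-0.6],"dr":[0,0,1.75]},{"delta_pos":[0,0,-1],"dr":[0,0,1.75]},{"delta_pos":[0,0,-1],"dr":[0,0,0]},{"delta_pos":[0,0,-1],"dr":[0,0,0]},{"delta_pos":[0,0,-1],"dr":[0,0,0]},{"delta_pos":[0,0,-1],"dr":[0,0,0]},{"delta_pos":[0,0,-0.7],"dr":[0,0,0]},{"delta_pos":[0,0,-0.45],"dr":[0,0,0]},{"delta_pos":[0,0,0],"dr":[0,0,0]}]'
python3 - <<'E'
from h import *
s,c,im=snap('wrist','w2');print(s['eef_pos'],s['ee_rot'])
E
```

```text
t: 5.9
eef_pos: [0.5275, 0.4239, 0.0734]
ee_rot: [3.14, -0.002, -1.583]
force: [-0.6, -0.3, 0.0]
width: 0.0877
gripper_force: 0.0
[0.52753629 0.42387954 0.07343379] [ 3.14002886e+00 -1.81851098e-03 -1.58346260e+00]
```

View pics/w2.png

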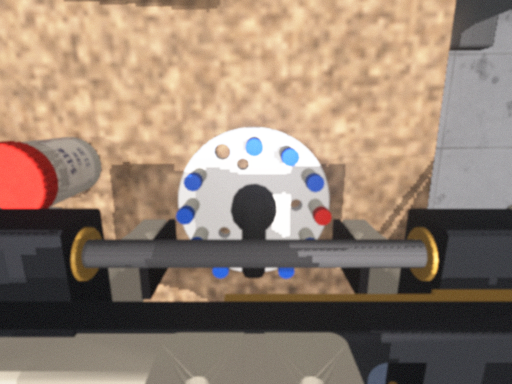

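The gripper straddles the handle, the bar shows at (254,265), and the jar stays below the gripper body. I'll close gently and re-measure the offset.

```bash
python3 -m handwheel '[{"delta_pos":[0,0.06,0],"dr":[0,0,0]},{"delta_pos":[0,0,0],"dr":[0,0,0]},{"delta_pos":[0,0,0],"dr":[0,0,0]},{"delta_pos":[0,0,0],"dr":[0,0,0]},{"delta_pos":[0,0,0],"dr":[0,0,0]},{"delta_pos":[0,0,0],"dr":[0,0,0]},{"delta_pos":[0,0,0],"dr":[0,0,0]},{"delta_pos":[0,0,0],"dr":[0,0,0]}]' 1 40
python3 - <<'E'
from h import *
im=cv2.imread('pics/w2.png')[:,:,::-1].copy()
s,c,im=snap('wrist','w3');print(s['eef_pos'],s['ee_rot'],caps(im,c,(.5275,.4265)))
E
```

```text
t: 6.75
eef_pos: [0.5281, 0.4269, 0.0746]
ee_rot: [3.142, -0.0, -1.583]
force: [0.8, 0.2, 0.6]
width: 0.029
gripper_force: 0.0
[0.52807976 0.42694135 0.07460442] [ 3.14156159e+00 -9.39450833e-05 -1.58257726e+00] (array([0.52788373, 0.42738987]), np.float64(5.129874172488291), 7, np.float64(0.0009708795335248067))
```

```bash
python3 -m handwheel '[{"delta_pos":[0,0,0],"dr":[0,0,0]},{"delta_pos":[0,0,0],"dr":[0,0,0]},{"delta_pos":[0,0,0],"dr":[0,0,0]},{"delta_pos":[0,0,0],"dr":[0,0,0]}]' 1 40
python3 -m handwheel '[{"delta_pos":[0,0,0.1],"dr":[0,0,0]},{"delta_pos":[0,0,0.3],"dr":[0,0,0]},{"delta_pos":[0,0,0.6],"dr":[0,0,0]},{"delta_pos":[0,0,0.9],"dr":[0,0,0]},{"delta_pos":[0,0,1],"dr":[0,0,0]},{"delta_pos":[0,0,1],"dr":[0,0,0]},{"delta_pos":[0,0,1],"dr":[0,0,0]},{"delta_pos":[0,0,0.6],"dr":[0,0,0]},{"delta_pos":[0,0,0.3],"dr":[0,0,0]}]'
python3 -m handwheel '[{"delta_pos":[0.4,-0.2,0],"dr":[0,0,0]},{"delta_pos":[0.6,-0.3,0],"dr":[0,0,0]},{"delta_pos":[0.6,-0.4,0],"dr":[0,0,0]},{"delta_pos":[0.6,-0.4,0],"dr":[0,0,0]},{"delta_pos":[0.6,-0.3,0],"dr":[0,0,0]},{"delta_pos":[0.5,-0.3,0],"dr":[0,0,0]},{"delta_pos":[0.3,-0.2,0],"dr":[0,0,0]},{"delta_pos":[0,0,0],"dr":[0,0,0]}]'
python3 - <<'E'
from h import *
s,c,im=snap('wrist','w4');print(s['eef_pos'],s['ee_rot'],s['width'],s['moment'])
for n,z in dict(hub_seat=.052,home_pointer=.045,carousel_underside=.175).items():
    for m in mark_of('wrist',n)[:2]: print(n,round(m['conf'],2),m['location'],at_z(c,m['location'],z))
cv2.imwrite('pics/w4z.png',cv2.resize(im[:260,:,::-1],(800,406),interpolation=cv2.INTER_CUBIC))
E
```

```text
t: 7.2
eef_pos: [0.5281, 0.427, 0.0747]
ee_rot: [3.142, -0.0, -1.583]
force: [-0.2, 0.4, 0.4]
width: 0.0008
gripper_force: 0.0
t: 8.1
eef_pos: [0.5287, 0.4275, 0.252]
ee_rot: [-3.139, 0.003, -1.582]
force: [-0.1, -0.3, 0.2]
width: 0.0005
gripper_force: 0.0
t: 8.9
eef_pos: [0.6373, 0.3627, 0.2478]
ee_rot: [3.141, -0.001, -1.584]
force: [-0.4, 0.2, -0.2]
width: 0.0006
gripper_force: 0.0
[0.63729052 0.36269804 0.24776971] [ 3.14081742e+00 -8.57485919e-04 -1.58443002e+00] 0.0006018585639596905 [ 0.07676156  0.15264614 -0.02928813]
home_pointer 0.56 [315.4, 18.2] [0.56694699 0.19389945 0.045     ]
carousel_underside 0.79 [329.7, 208.9] [0.57396402 0.37350673 0.175     ]
carousel_underside 0.37 [251.8, 16.0] [0.6369569  0.22740083 0.175     ]
```

View pics/w4z.png

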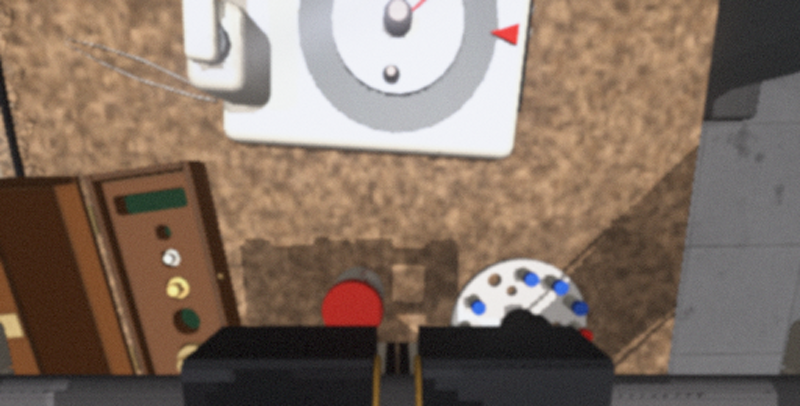

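The gripper closed empty: width is 0 and the carousel still stands at about (520,310) in the crop. I'll check what happened in the frame taken during closing.

Run:
```python
from h import *
s,c,im=snap('wrist','w5');print(caps(im,c,(.528,.427)),at_z(c,(329.7,208.9),0),proj(c,s['eef_pos']))
a=cv2.imread('pics/w3.png')[100:330,100:412]
b=cv2.imread('pics/w5.png')[100:330,200:420]
cv2.imwrite('pics/w35.png',cv2.resize(np.hstack([a,b]),(800,346),interpolation=cv2.INTER_CUBIC))
```

```text
(array([0.52866638, 0.42616538]), np.float64(1.180081416063576), 5, np.float64(0.0009255001501357057)) [0.52664108 0.4327284  0.        ] [253.74459132 230.59253338]
```

View pics/w35.png

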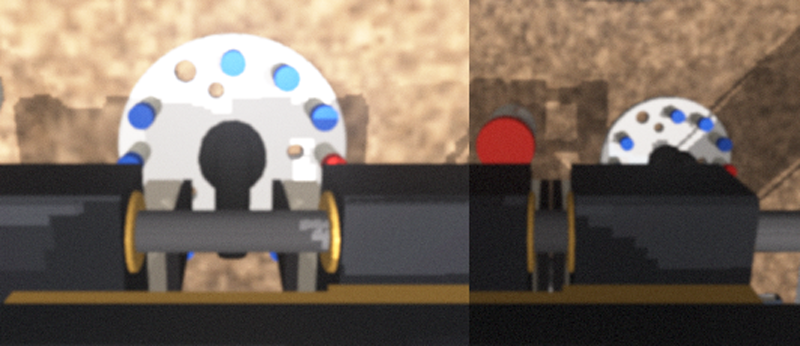

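Run:
```python
from h import *
from scipy.optimize import least_squares
c5=calibration('wrist');s=get_state()
from scipy.spatial.transform import Rotation as Ro
T=lambda p,e:np.block([[Ro.from_euler('xyz',e).as_matrix(),np.array(p)[:,None]],[np.zeros((1,3)),np.ones((1,1))]])
X=np.array(c5['extrinsics'])@T(s['eef_pos'],s['ee_rot']) # cam<-tool
print(c5['fx'],proj(c5,s['eef_pos']),np.linalg.inv(X)[:3,3], X@[0,0,.019,1])
for f,p,e in(('w1',[.5206,.4291,.276],[3.1409,-.0014,-1.6423]),('w2',[.52754,.42388,.07343],[3.14003,-.0018,-1.58346]),('w3',[.52808,.42694,.0746],[3.14156,-.0001,-1.58258])):
    c=dict(c5);c['extrinsics']=X@np.linalg.inv(T(p,e))
    im=cv2.imread(f'pics/{f}.png')[:,:,::-1].copy()
    h=cv2.cvtColor(im,cv2.COLOR_RGB2HSV)
    m=cv2.inRange(h,(100,110,60),(130,255,255))
    n,_,st,ce=cv2.connectedComponentsWithStats(m)
    P=[]
    for i in range(1,n):
        q=at_z(c,ce[i],.04)[:2]
        if st[i,4]>12 and abs(np.hypot(*(q-[.528,.427]))-.049)<.012:P.append(ce[i])
    def fn(v): return [np.hypot(*(at_z(c,u,v[2])[:2]-v[:2]))-.049 for u in P]
    r=least_squares(fn,[.528,.427,.04],loss='soft_l1',f_scale=.001);print(f,len(P),r.x,r.cost**.5)
```

```text
300.70465062212844 [253.77852992 230.57370053] [ 0.06770364  0.0003496  -0.16730484] [-5.73873509e-05  1.93082619e-02  1.97283011e-01  1.00000000e+00]
w1 9 [0.5281567  0.42697885 0.03696026] 0.00034101800724252495
w2 7 [0.5276057  0.42704953 0.04003161] 0.0007051509195813092
w3 7 [0.52758325 0.42779538 0.0394613 ] 0.0010985753120769488
```

The geometry checks out: heights and centre agree to within 1–3 mm. I'll retry with the gripper lower on the handle and watch the closing in smaller steps.

```bash
python3 -m handwheel '[{"delta_pos":[-0.4,0.2,0],"dr":[0,0,0]},{"delta_pos":[-0.7,0.4,0],"dr":[0,0,0]},{"delta_pos":[-0.8,0.5,0],"dr":[0,0,0]},{"delta_pos":[-0.8,0.5,0],"dr":[0,0,0]},{"delta_pos":[-0.6,0.34,0],"dr":[0,0,0]},{"delta_pos":[-0.34,0.2,0],"dr":[0,0,0]},{"delta_pos":[0,0,-0.3],"dr":[0,0,0]},{"delta_pos":[0,0,-0.7],"dr":[0,0,0]},{"delta_pos":[0,0,-1],"dr":[0,0,0]},{"delta_pos":[0,0,-1],"dr":[0,0,0]}]' -1 40
python3 -m handwheel '[{"delta_pos":[0,0,-1],"dr":[0,0,0]},{"delta_pos":[0,0,-1],"dr":[0,0,0]},{"delta_pos":[0,0,-0.6],"dr":[0,0,0]},{"delta_pos":[0,0,-0.4],"dr":[0,0,0]},{"delta_pos":[0,0,0],"dr":[0,0,0]}]'
python3 -m handwheel '[{"delta_pos":[0,0,0],"dr":[0,0,0]},{"delta_pos":[0,0,0],"dr":[0,0,0]},{"delta_pos":[0,0,0],"dr":[0,0,0]},{"delta_pos":[0,0,0],"dr":[0,0,0]},{"delta_pos":[0,0,0],"dr":[0,0,0]},{"delta_pos":[0,0,0],"dr":[0,0,0]},{"delta_pos":[0,0,0],"dr":[0,0,0]},{"delta_pos":[0,0,0],"dr":[0,0,0]},{"delta_pos":[0,0,0],"dr":[0,0,0]},{"delta_pos":[0,0,0],"dr":[0,0,0]}]' 1 40
python3 - <<'E'
from h import *
s,c,im=snap('wrist','w6');print(s['eef_pos'],s['ee_rot'],s['width'],s['gripper_force'])
E
```

```text
t: 10.15
eef_pos: [0.5272, 0.4279, 0.1576]
ee_rot: [-3.141, 0.001, -1.583]
force: [0.3, 0.3, -0.5]
width: 0.075
gripper_force: 0.0
t: 10.65
eef_pos: [0.5264, 0.4269, 0.0665]
ee_rot: [3.14, -0.003, -1.583]
force: [0.8, 1.0, 0.1]
width: 0.0874
gripper_force: 0.0
t: 11.65
eef_pos: [0.5272, 0.4283, 0.0687]
ee_rot: [-3.141, 0.0, -1.582]
force: [0.0, 0.1, -3.2]
width: 0.013
gripper_force: 35.6
[0.52715216 0.42828095 0.06874843] [-3.14113589e+00  1.98538863e-04 -1.58246077e+00] 0.01296267689575925 35.59186935424805
```

Now it's gripped (width 13 mm, 36 N). I'll lift and move so the wrist camera sees the hub.

```bash
python3 -m handwheel '[{"delta_pos":[0,0,0.1],"dr":[0,0,0]},{"delta_pos":[0,0,0.3],"dr":[0,0,0]},{"delta_pos":[0,0,0.6],"dr":[0,0,0]},{"delta_pos":[0,0,0.9],"dr":[0,0,0]},{"delta_pos":[0,0,1],"dr":[0,0,0]},{"delta_pos":[0,0,1],"dr":[0,0,0]},{"delta_pos":[0,0,1],"dr":[0,0,0]},{"delta_pos":[0,0,0.6],"dr":[0,0,0]},{"delta_pos":[0,0,0.5],"dr":[0,0,0]}]' 1 60
python3 -m handwheel '[{"delta_pos":[0.3,-0.3,0],"dr":[0,0,0]},{"delta_pos":[0.5,-0.5,0],"dr":[0,0,0]},{"delta_pos":[0.5,-0.6,0],"dr":[0,0,0]},{"delta_pos":[0.5,-0.6,0],"dr":[0,0,0]},{"delta_pos":[0.5,-0.6,0],"dr":[0,0,0]},{"delta_pos":[0.5,-0.6,0],"dr":[0,0,0]},{"delta_pos":[0.4,-0.5,0],"dr":[0,0,0]},{"delta_pos":[0.3,-0.3,0],"dr":[0,0,0]},{"delta_pos":[0.17,-0.1,0],"dr":[0,0,0]},{"delta_pos":[0,0,0],"dr":[0,0,0]}]'
python3 - <<'E'
from h import *
s,c,im=snap('wrist','w7');print(s['eef_pos'],s['ee_rot'],s['width'],s['force'],s['moment'])
for n,z in dict(hub_seat=.052,home_pointer=.045,sampler=0,carousel_handle=.24).items():
    for m in mark_of('wrist',n)[:2]: print(n,round(m['conf'],2),m['location'],at_z(c,m['location'],z))
print(caps(im,c,s['eef_pos'][:2],s['eef_pos'][2]-.027-.0015))
cv2.imwrite('pics/w7z.png',cv2.resize(im[:280,:,::-1],(800,438),interpolation=cv2.INTER_CUBIC))
E
```

```text
t: 12.6
eef_pos: [0.5268, 0.4281, 0.2508]
ee_rot: [-3.141, 0.001, -1.583]
force: [0.6, 0.6, -4.2]
width: 0.0125
gripper_force: 60.0
t: 13.6
eef_pos: [0.6374, 0.3048, 0.2483]
ee_rot: [3.141, -0.0, -1.583]
force: [-0.7, 0.7, -3.4]
width: 0.0128
gripper_force: 60.0
[0.63743189 0.30484909 0.24828632] [ 3.14125894e+00 -1.55664190e-04 -1.58340581e+00] 0.012829293742565416 [-0.73786175  0.67442151 -3.41081384] [0.10323761 0.14751189 0.0051519 ]
hub_seat 0.55 [253.3, 75.0] [0.63689485 0.19516482 0.052     ]
home_pointer 0.82 [312.7, 71.7] [0.56824088 0.1916454  0.045     ]
sampler 0.97 [255.8, 73.5] [0.63371688 0.18736905 0.        ]
carousel_handle 0.85 [253.8, 227.8] [0.63742974 0.30633053 0.24      ]
(array([0.63717951, 0.30383822]), np.float64(5.582546758461892), 6, np.float64(0.00060404194563691))
```

View pics/w7z.png

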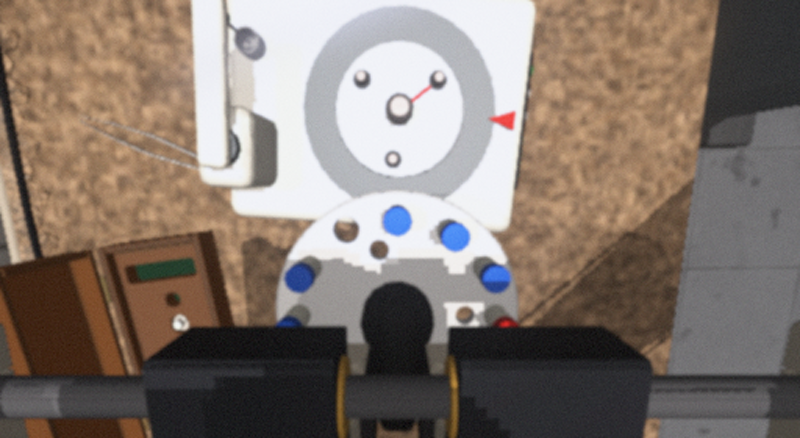

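The wrist view shows, in crop pixels, the hub pilot at (399,105), the red stud at (438,78), the other studs at (362,77) and (393,158), and the pointer tip at (491,120). I'll fit the hub pose to these.

Run:
```python
from h import *
from scipy.optimize import least_squares
c=calibration('wrist');s=get_state();print(s['eef_pos'])
k=512/800
S=np.array([(438,78),(362,77),(393,158)])*k; Pl=np.array((399,105))*k; pt=np.array((491,120))*k
def pts(v):
    x,y,a=v; return [(x-.034*np.cos(a+b),y-.034*np.sin(a+b),.066) for b in np.radians([0,105,225])]
f=lambda v:np.concatenate([proj(c,p)-q for p,q in zip(pts(v)+[(v[0],v[1],.076)],[*S,Pl])])
r=least_squares(f,[.636,.19,.7]);x,y,a=r.x
p=at_z(c,pt,.045);print(r.x,np.degrees(a),r.fun.round(1))
yaw=np.degrees(np.arctan2(y-p[1],x-p[0]));print('pointer',p,'dist',np.hypot(*(p[:2]-r.x[:2])),'sampler yaw',yaw,'angle',np.degrees(a)-yaw)
```

```text
[0.63649162 0.30591748 0.2487361 ]
[0.63355688 0.1922627  0.63196454] 36.20890068102109 [ 0.8 -0.7 -0.9 -0.7 -0.2  0.6  0.4  1. ]
pointer [0.56552247 0.19819098 0.045     ] dist 0.0682922133329454 sampler yaw -4.979978146532563 angle 41.18887882755365
```

```bash
python3 -m handwheel '[{"delta_pos":[-0.01,-0.2,0],"dr":[0,0,2]},{"delta_pos":[-0.01,-0.4,0],"dr":[0,0,4]},{"delta_pos":[-0.01,-0.5,0],"dr":[0,0,4]},{"delta_pos":[-0.01,-0.5,0],"dr":[0,0,5]},{"delta_pos":[-0.01,-0.5,0],"dr":[0,0,5]},{"delta_pos":[-0.01,-0.5,-0.2],"dr":[0,0,5]},{"delta_pos":[-0.01,-0.5,-0.3],"dr":[0,0,4]},{"delta_pos":[-0.01,-0.4,-0.5],"dr":[0,0,4]},{"delta_pos":[-0.01,-0.2,-0.5],"dr":[0,0,3]},{"delta_pos":[0,0,-0.4],"dr":[0,0,0.9]}]'
python3 -m handwheel '[{"delta_pos":[0,0,-0.4],"dr":[0,0,0]},{"delta_pos":[0,0,-0.3],"dr":[0,0,0]},{"delta_pos":[0,0,0],"dr":[0,0,0]},{"delta_pos":[0,0,0],"dr":[0,0,0]}]'
python3 - <<'E'
from h import *
s,c,im=snap('wrist','w8');print(s['eef_pos'],np.degrees(s['ee_rot']),s['force'],s['moment'])
r=mark_of('wrist','home_pointer')
for m in r[:1]: print(m,at_z(c,m['location'],.045))
print(caps(im,c,s['eef_pos'][:2],s['eef_pos'][2]-.029))
cv2.imwrite('pics/w8z.png',cv2.resize(im[:300,:,::-1],(800,469),interpolation=cv2.INTER_CUBIC))
E
```

```text
t: 14.85
eef_pos: [0.6338, 0.1938, 0.1911]
ee_rot: [3.141, 0.0, -0.937]
force: [0.5, 0.3, -4.4]
width: 0.0127
gripper_force: 60.0
t: 15.25
eef_pos: [0.6345, 0.1946, 0.1708]
ee_rot: [3.142, -0.0, -0.938]
force: [1.1, 0.5, -3.9]
width: 0.0122
gripper_force: 60.0
[0.63445387 0.19458294 0.17077794] [ 1.79997742e+02 -1.56577247e-02 -5.37675588e+01] [ 1.11680512  0.54864665 -3.89898625] [-0.05798617  0.13160514  0.03273525]
(array([0.63432014, 0.19363912]), np.float64(42.47565278829968), 6, np.float64(0.0006070306075414824))
```

View pics/w8z.png

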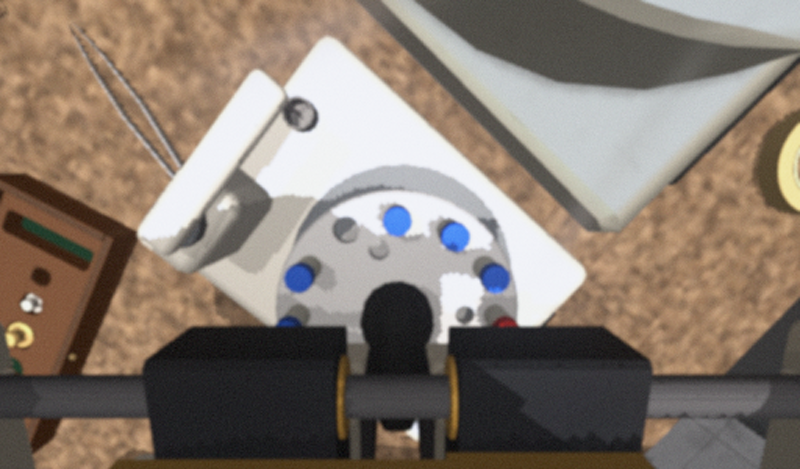

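The view shows the carousel over the hub, with blue caps symmetric at (300,277) and (495,277), so the handle is square in the jaws. The way is clear. I'll lower gently over the pilot, watching the force.

```bash
python3 -m handwheel '[{"delta_pos":[0,0,-0.2],"dr":[0,0,0]},{"delta_pos":[0,0,-0.2],"dr":[0,0,0]},{"delta_pos":[0,0,-0.2],"dr":[0,0,0]},{"delta_pos":[0,0,-0.15],"dr":[0,0,0]},{"delta_pos":[0,0,-0.15],"dr":[0,0,0]},{"delta_pos":[0,0,-0.1],"dr":[0,0,0]}]'
python3 -m handwheel '[{"delta_pos":[0,0,-0.07],"dr":[0,0,0]},{"delta_pos":[0,0,-0.07],"dr":[0,0,0]},{"delta_pos":[0,0,0],"dr":[0,0,0]}]'
```

```text
t: 15.95
eef_pos: [0.6342, 0.1941, 0.1401]
ee_rot: [3.141, 0.0, -0.939]
force: [0.4, -0.4, -4.0]
width: 0.0128
gripper_force: 60.0
t: 16.25
eef_pos: [0.6342, 0.1941, 0.1363]
ee_rot: [3.141, -0.0, -0.939]
force: [-0.2, -0.7, -4.4]
width: 0.0126
gripper_force: 60.0
```

```bash
python3 -m handwheel '[{"delta_pos":[0,0,-0.04],"dr":[0,0,0]},{"delta_pos":[0,0,-0.04],"dr":[0,0,0]},{"delta_pos":[0,0,0],"dr":[0,0,0]}]'
python3 -m handwheel '[{"delta_pos":[0,0,-0.04],"dr":[0,0,0]},{"delta_pos":[0,0,-0.04],"dr":[0,0,0]},{"delta_pos":[0,0,0],"dr":[0,0,0]}]'
```

```text
t: 16.55
eef_pos: [0.6342, 0.194, 0.134]
ee_rot: [3.141, -0.0, -0.939]
force: [0.5, -0.6, -3.4]
width: 0.0123
gripper_force: 60.0
t: 16.85
eef_pos: [0.6342, 0.194, 0.1314]
ee_rot: [3.141, 0.0, -0.939]
force: [-0.6, -0.8, -4.4]
width: 0.0125
gripper_force: 60.0
```

```bash
python3 -m handwheel '[{"delta_pos":[0,0,-0.05],"dr":[0,0,0]},{"delta_pos":[0,0,-0.05],"dr":[0,0,0]},{"delta_pos":[0,0,0],"dr":[0,0,0]}]'
python3 -m handwheel '[{"delta_pos":[0,0,-0.05],"dr":[0,0,0]},{"delta_pos":[0,0,-0.05],"dr":[0,0,0]},{"delta_pos":[0,0,0],"dr":[0,0,0]}]'
python3 -c "
from h import *;s=get_state();print(s['eef_pos'],s['force'],s['moment'])"
```

```text
t: 17.15
eef_pos: [0.6341, 0.194, 0.1283]
ee_rot: [3.141, 0.0, -0.939]
force: [-0.3, -2.6, -4.3]
width: 0.0127
gripper_force: 60.0
t: 17.45
eef_pos: [0.6341, 0.1941, 0.1254]
ee_rot: [3.141, 0.0, -0.939]
force: [0.5, -1.9, -5.3]
width: 0.0127
gripper_force: 60.0
[0.6341428  0.19407341 0.1253564 ] [ 0.5466767  -1.86116596 -5.31887625] [-0.72421027  0.07042447 -0.05813505]
```

The studs are in their holes with a light side load. I'll continue to the flange.

```bash
python3 -m handwheel '[{"delta_pos":[0,-0.02,-0.05],"dr":[0,0,0]},{"delta_pos":[0,0,-0.05],"dr":[0,0,0]},{"delta_pos":[0,0,0],"dr":[0,0,0]}]'
python3 -m handwheel '[{"delta_pos":[0,0,-0.03],"dr":[0,0,0]},{"delta_pos":[0,0,-0.03],"dr":[0,0,0]},{"delta_pos":[0,0,0],"dr":[0,0,0]}]'
python3 -c "
from h import *;s=get_state();print(s['eef_pos'],s['force'],s['moment'])"
```

```text
t: 17.75
eef_pos: [0.6342, 0.1936, 0.1224]
ee_rot: [3.141, 0.0, -0.939]
force: [0.4, -0.8, -3.9]
width: 0.0124
gripper_force: 60.0
t: 18.05
eef_pos: [0.6344, 0.1934, 0.1211]
ee_rot: [-3.141, -0.0, -0.939]
force: [-0.3, -2.3, -2.4]
width: 0.0122
gripper_force: 60.0
[0.63444914 0.19342402 0.12105857] [-0.33458266 -2.25266195 -2.41910889] [-0.85454367  0.07993624  0.02689162]
```

```bash
python3 -m handwheel '[{"delta_pos":[0,-0.02,-0.02],"dr":[0,0,0]},{"delta_pos":[0,0,-0.02],"dr":[0,0,0]},{"delta_pos":[0,0,0],"dr":[0,0,0]}]'
python3 -m handwheel '[{"delta_pos":[0,0,-0.02],"dr":[0,0,0]},{"delta_pos":[0,0,0],"dr":[0,0,0]}]'
python3 -c "
from h import *;s=get_state();print(s['eef_pos'],s['force'],s['moment'])"
```

```text
t: 18.35
eef_pos: [0.6347, 0.1927, 0.1206]
ee_rot: [-3.141, -0.001, -0.938]
force: [-0.5, -3.0, 3.7]
width: 0.0124
gripper_force: 60.0
t: 18.55
eef_pos: [0.6347, 0.1927, 0.1205]
ee_rot: [-3.14, -0.001, -0.938]
force: [-3.0, -4.5, 8.5]
width: 0.0124
gripper_force: 60.0
[0.63474803 0.19272095 0.12051145] [-3.01706023 -4.47225662  8.51053791] [-1.60713444  1.00683527 -0.00737202]
```

Seated: z stopped at 0.1205 with about 12 N. I'll ease the pressure a little and turn clockwise (negative about z).

```bash
python3 -m handwheel '[{"delta_pos":[0,0,0.02],"dr":[0,0,-1]},{"delta_pos":[0,0,0],"dr":[0,0,-2]},{"delta_pos":[0,0,0],"dr":[0,0,-2.5]},{"delta_pos":[0,0,0],"dr":[0,0,-2.5]},{"delta_pos":[0,0,0],"dr":[0,0,-2]}]'
python3 -c "
from h import *;s=get_state();print(s['eef_pos'],s['force'],s['moment'],np.degrees(s['ee_rot']))"
python3 -m handwheel '[{"delta_pos":[0,0.01,0],"dr":[0,0,-2.5]},{"delta_pos":[0,0.01,0],"dr":[0,0,-2.5]},{"delta_pos":[0,0,0],"dr":[0,0,-2.5]},{"delta_pos":[0,0,0],"dr":[0,0,-2.5]}]'
python3 -c "
from h import *;s=get_state();print(s['eef_pos'],s['force'],s['moment'],np.degrees(s['ee_rot']))"
```

```text
t: 19.05
eef_pos: [0.6349, 0.1927, 0.1206]
ee_rot: [-3.14, -0.001, -1.114]
force: [0.4, -5.1, 4.6]
width: 0.0127
gripper_force: 60.5
[0.63493583 0.19266438 0.12056496] [ 0.36333834 -5.0567124   4.55894438] [-1.83028917  0.15395365  0.36556251] [-1.79933578e+02 -5.09905088e-02 -6.38449678e+01]
t: 19.45
eef_pos: [0.635, 0.1927, 0.1206]
ee_rot: [-3.141, -0.001, -1.289]
force: [-0.1, -7.1, 5.3]
width: 0.0125
gripper_force: 60.5
[0.63495915 0.19273921 0.12062866] [-0.09152328 -7.0891199   5.3259457 ] [-2.49353763 -0.04781385  0.41532851] [-1.79942218e+02 -7.51487540e-02 -7.38523257e+01]
```

```bash
python3 -m handwheel '[{"delta_pos":[0,-0.02,0],"dr":[0,0,-2.5]},{"delta_pos":[0,-0.02,0],"dr":[0,0,-2.5]},{"delta_pos":[0,-0.01,0],"dr":[0,0,-2.5]},{"delta_pos":[0,0,0],"dr":[0,0,-2.5]},{"delta_pos":[0,0,0],"dr":[0,0,-2.5]},{"delta_pos":[0,0,0],"dr":[0,0,-2]},{"delta_pos":[0,0,0],"dr":[0,0,-1]}]'
python3 -c "
from h import *;s=get_state();print(s['eef_pos'],s['force'],s['moment'],np.degrees(s['ee_rot']))"
python3 -m handwheel '[{"delta_pos":[0,0,0],"dr":[0,0,-1]},{"delta_pos":[0,0,0],"dr":[0,0,-1]},{"delta_pos":[0,0,0],"dr":[0,0,-1]}]'
python3 -c "
from h import *;s=get_state();print(s['eef_pos'],s['force'],s['moment'],np.degrees(s['ee_rot']))"
```

```text
t: 20.15
eef_pos: [0.635, 0.192, 0.1205]
ee_rot: [-3.14, -0.0, -1.559]
force: [0.2, -3.6, 5.0]
width: 0.0124
gripper_force: 60.4
[0.63499843 0.19199024 0.12053909] [ 0.21819492 -3.57610749  5.01532757] [-1.54475394  0.04079777  0.34595088] [-1.79908207e+02 -5.11532385e-04 -8.93128018e+01]
t: 20.45
eef_pos: [0.635, 0.192, 0.1206]
ee_rot: [-3.14, 0.0, -1.61]
force: [-0.2, -4.0, 5.3]
width: 0.0123
gripper_force: 60.4
[0.63499833 0.19196113 0.12055233] [-0.20342007 -4.03283711  5.33964593] [-1.500397    0.03793738  0.34978431] [-1.79908070e+02  2.16540114e-03 -9.22746757e+01]
```

Still turning freely at 0.35 N m. I'll go on in 1° steps to the stop.

```bash
for i in 1; do python3 -m handwheel '[{"delta_pos":[0,0,0],"dr":[0,0,-1]},{"delta_pos":[0,0,0],"dr":[0,0,-1]}]' >/dev/null
python3 -c "
from h import *;s=get_state();print(s['force'],s['moment'],np.degrees(s['ee_rot']))"
python3 -m handwheel '[{"delta_pos":[0,0,0],"dr":[0,0,-1]},{"delta_pos":[0,0,0],"dr":[0,0,-0.5]}]' >/dev/null; python3 -c "
from h import *;s=get_state();print(s['force'],s['moment'],np.degrees(s['ee_rot']))"; done
```

```text
[ 0.81873742 -5.05236117  5.24705413] [-1.57551427  0.07294607  0.36385428] [-1.79909961e+02  3.81705159e-03 -9.42780053e+01]
[ 0.89406633 -3.75363396  5.86941377] [-1.56433349  0.08261673  0.33316306] [-1.79912082e+02  5.65287092e-03 -9.57763132e+01]
```

```bash
python3 -m handwheel '[{"delta_pos":[0,0,0],"dr":[0,0,-0.7]},{"delta_pos":[0,0,0],"dr":[0,0,-0.7]}]' >/dev/null
python3 -c "
from h import *;s=get_state();print(s['force'],s['moment'],np.degrees(s['ee_rot']))"
python3 -m handwheel '[{"delta_pos":[0,0,0],"dr":[0,0,-0.7]},{"delta_pos":[0,0,0],"dr":[0,0,-0.7]}]' >/dev/null; python3 -c "
from h import *;s,c,im=snap('wrist','w9');print(s['force'],s['moment'],np.degrees(s['ee_rot']))
cv2.imwrite('pics/w9z.png',cv2.resize(im[:300,:,::-1],(800,469),interpolation=cv2.INTER_CUBIC))"
```

```text
[ 0.53733399 -4.60314934  6.14183858] [-1.5763231   0.09647983  0.38490466] [-1.79912102e+02  7.09213852e-03 -9.71656008e+01]
[ 0.02236312 -4.66171641  5.83474599] [-1.72631336  0.16476322  0.4257139 ] [-1.79912572e+02  7.22041682e-03 -9.85654995e+01]
```

View pics/w9z.png

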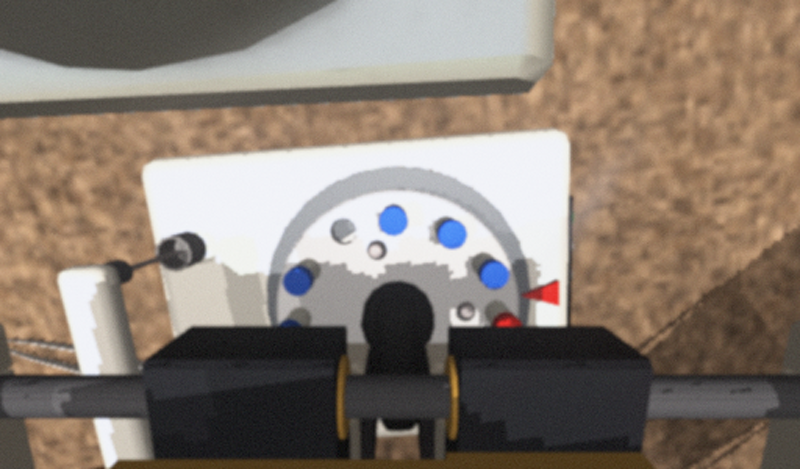

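The carousel sits over the studs, which show through the holes at (377,250) and (465,311). The pointer tip is at (522,293) and the red cap at (507,322). I'll measure carousel yaw against pointer direction numerically.

```bash
cat > m.py <<'E'
from h import *
import sys
from scipy.optimize import least_squares
def meas(im,c,cen,z=.092):
    h=cv2.cvtColor(im,cv2.COLOR_RGB2HSV)
    n,_,st,ce=cv2.connectedComponentsWithStats(cv2.inRange(h,(100,110,60),(130,255,255)))
    P=np.array([at_z(c,ce[i],z)[:2] for i in range(1,n) if st[i,4]>40 and abs(np.hypot(*(at_z(c,ce[i],z)[:2]-cen))-.049)<.008])
    f=least_squares(lambda v:np.hypot(*(P-v).T)-.049,cen)
    ang=np.degrees(np.arctan2(*(P-f.x).T[::-1]))
    d=(ang+180)
    m=cv2.inRange(h,(0,130,90),(8,255,255))|cv2.inRange(h,(172,130,90),(180,255,255))
    n,L,st,ce=cv2.connectedComponentsWithStats(m); tip=[]
    for i in range(1,n):
        p=at_z(c,ce[i],.045)[:2]; r=np.hypot(*(p-cen))
        if st[i,4]>15: tip.append((ce[i].round(1).tolist(),int(st[i,4]),round(r,4),round(float(np.degrees(np.arctan2(cen[1]-p[1],cen[0]-p[0]))),2)))
    g=cv2.cvtColor(im,cv2.COLOR_RGB2GRAY)
    return f.x,np.sort(d).round(2),tip
if __name__=='__main__':
    s,c,im=snap('wrist');print(np.degrees(s['ee_rot'][2]),s['moment'][2]);
    x,d,t=meas(im,c,np.array([.6345,.192]));print(x,d);print(*t,sep='\n')
    a,b=at_z(c,np.array((160,160))*.64,.04),at_z(c,np.array((555,131))*.64,.04);print('edge yaw',np.degrees(np.arctan2(a[1]-b[1],a[0]-b[0])))
    for m in mark_of('wrist','home_pointer')[:1]:
        p=at_z(c,m['location'],.045);print('ptr',p,np.degrees(np.arctan2(.192-p[1],.6345-p[0])))
E
python3 m.py
python3 - <<'E'
from h import *; from m import meas
from scipy.spatial.transform import Rotation as Ro
c5=calibration('wrist');s=get_state()
T=lambda p,e:np.block([[Ro.from_euler('xyz',e).as_matrix(),np.array(p)[:,None]],[np.zeros((1,3)),np.ones((1,1))]])
X=np.array(c5['extrinsics'])@T(s['eef_pos'],s['ee_rot'])
p,e=[.63445,.19458,.17078],np.radians([180,-.0157,-53.7676])
c=dict(c5);c['extrinsics']=X@np.linalg.inv(T(p,e))
print(meas(cv2.imread('pics/w8.png')[:,:,::-1].copy(),c,np.array([.6345,.1938]),.142)[:2])
E
```

```text
-98.60986493357755 0.34749054707406796
[0.63473802 0.19069394] [ 24.44  54.35  83.7  142.24]
([348.9, 187.2], 174, np.float64(0.0786), -2.7)
([324.7, 205.4], 102, np.float64(0.0595), -16.05)
edge yaw -4.6193985313917985
ptr [0.56686646 0.19457196 0.045     ] -2.177788571434244
(array([0.63481301, 0.19372647]), array([ 67.65,  97.44, 126.69, 185.23, 209.69]))
```

```bash
python3 -m handwheel '[{"delta_pos":[0,-0.02,0],"dr":[0,0,-0.8]},{"delta_pos":[0,-0.02,0],"dr":[0,0,-0.8]},{"delta_pos":[0,0,0],"dr":[0,0,-0.4]}]'; python3 m.py
```

```text
t: 21.7
eef_pos: [0.6349, 0.1917, 0.1206]
ee_rot: [-3.14, 0.002, -1.755]
force: [-2.4, -0.4, 5.3]
width: 0.0127
gripper_force: 61.5
-100.53351033258156 0.6873678418831104
[0.63466506 0.19053519] [ 24.17  54.08  83.34 142.05]
([348.7, 184.4], 177, np.float64(0.0785), -2.77)
([324.8, 204.6], 133, np.float64(0.0595), -17.2)
edge yaw -6.540641406592595
ptr [0.56963211 0.19486448 0.045     ] -2.5284634652571047
```

It's at the stop: the moment rose to 0.69 N m and the carousel no longer moves. I'll unwind the twist, release and retreat upward.

```bash
python3 -m handwheel '[{"delta_pos":[0,0,0],"dr":[0,0,0.8]},{"delta_pos":[0,0,0.01],"dr":[0,0,0.7]},{"delta_pos":[0,0,0],"dr":[0,0,0]}]'; python3 -c "
from h import *;s=get_state();print(s['moment'])"
python3 -m handwheel '[{"delta_pos":[0,0,0],"dr":[0,0,0]},{"delta_pos":[0,0,0],"dr":[0,0,0]},{"delta_pos":[0,0,0],"dr":[0,0,0]},{"delta_pos":[0,0,0],"dr":[0,0,0]},{"delta_pos":[0,0,0],"dr":[0,0,0]},{"delta_pos":[0,0,0],"dr":[0,0,0]}]' -0.2
python3 -m handwheel '[{"delta_pos":[0,0,0.1],"dr":[0,0,0]},{"delta_pos":[0,0,0.3],"dr":[0,0,0]},{"delta_pos":[0,0,0.6],"dr":[0,0,0]},{"delta_pos":[0,0,1],"dr":[0,0,0]},{"delta_pos":[0,0,1],"dr":[0,0,0]},{"delta_pos":[0,0.5,1],"dr":[0,0,0]},{"delta_pos":[0,0.5,0.3],"dr":[0,0,0]},{"delta_pos":[0,0,0],"dr":[0,0,0]}]'
python3 - <<'E'
from h import *; from m import meas
s,c,im=snap('wrist','w10');cen=np.array([.6345,.192])
print(s['force']);x,d,t=meas(im,c,cen);print(x,d,caps(im,c,cen,.092));print(*t,sep='\n')
im[:,:]=im
cv2.imwrite('pics/w10z.png',cv2.resize(im[40:260,110:400,::-1],(790,600),interpolation=cv2.INTER_CUBIC))
E
```

```text
t: 22.1
eef_pos: [0.6348, 0.1916, 0.1206]
ee_rot: [-3.14, 0.001, -1.728]
force: [-0.8, 0.2, 4.4]
width: 0.0124
gripper_force: 60.6
[0.22521082 0.33772932 0.43717503]
t: 22.7
eef_pos: [0.6342, 0.1908, 0.1198]
ee_rot: [3.141, -0.0, -1.729]
force: [0.8, 0.1, -0.6]
width: 0.0512
gripper_force: 0.0
t: 23.5
eef_pos: [0.6351, 0.2227, 0.2517]
ee_rot: [-3.138, 0.003, -1.728]
force: [0.7, -0.4, -0.1]
width: 0.0528
gripper_force: 0.0
[ 0.73943073 -0.43054776 -0.14977485]
[0.63476874 0.19039146] [ 24.14  53.72  83.7  143.06 173.09 203.17 233.31 293.62 323.98] (array([0.63494118, 0.19036527]), np.float64(-5.983618790109937), 10, np.float64(0.0005929809592737145))
([314.9, 137.1], 62, np.float64(0.0783), -3.07)
([294.9, 144.3], 85, np.float64(0.0537), -9.81)
([246.2, 290.2], 230, np.float64(0.2047), -101.18)
```

View pics/w10z.png

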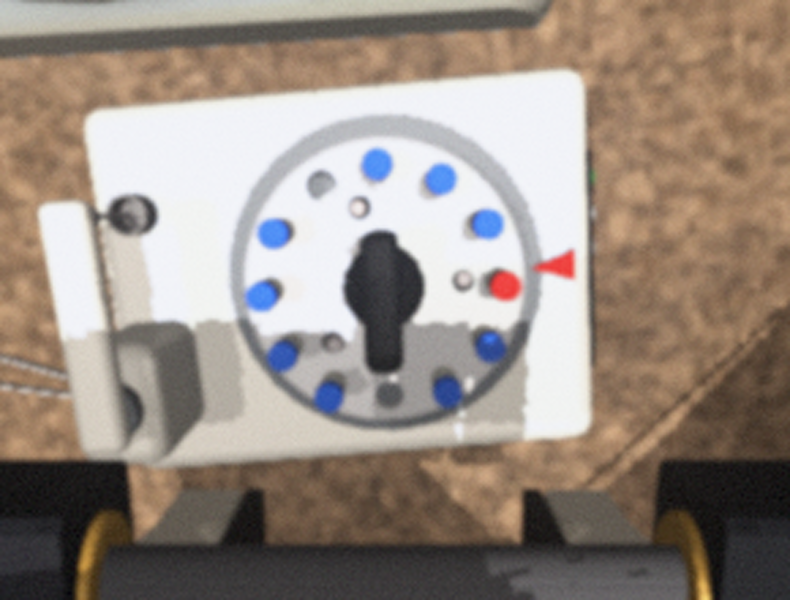

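```bash
python3 -c "
from station import job_done;print(job_done())"
```

```text
the job is handed in; nothing more can be done
None
```

The carousel is on the hub, fully down, turned clockwise to the home stop with the red-capped vial at the pointer to within about 2°, and released. The job is handed in at about 23.6 s. My first grasp closed on nothing and the second held. The studs entered their holes without needing a search turn. The carousel sits about 2° clockwise of the pointer, roughly the studs' play in their holes.

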